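# Swing the lever blank to the stop and clamp it

## Robot

A 6-joint arm with a two-finger parallel gripper is mounted at the origin on a cart in front of the work surface, level with it; the furniture and walls round the work are solid. World frame = base frame: x ahead of the robot, y to its left, z up, the work surface at z = 0. Lengths are in m, angles in rad, forces in N, time in s.
With the tool pointing down it reaches from about 0.275 to 0.75 m from the base axis. Payload 10.2 kg.
Tool frame: the origin (TCP) lies midway between the tips of the shut fingers; the grasp point (between the pads) lies 19 mm behind it; z points along the fingers, y is the line along which they close (so a half turn about z gives the same grasp; the last joint's range is limited). The gripper opens to 85 mm and grips with 20 to 120 N. Pads are 22 mm wide; open, the fingers measure 114 mm over their backs; the gripper's body (76 mm by 85 mm) begins 54 mm behind the grasp point. The pads swing forward as they close: fully open they stand 13 mm farther back than shut.
Start: joints at [-1.354, 0.313, 1.498, -0, 1.331, -0.223], TCP at [0.224, -0.475, 0.198] pointing down, gripper open.
Joint ranges: [-2.94, 2.94], [-0.97, 2.17], [0.19, 2.56], [-1.23, 4.37], [0.02, 3.11], [-2.88, 2.88]. Speed limits (rad/s): [2.39, 2.39, 3.01, 3.14, 3.14, 3.14].

## Interface

Orientations are given as a rotation vector (axis times angle).
In Python, from rig import arm gives the robot as it stands.
- The arm moves only by the tool servo_tool, never from a script. Its argument "steps" is a list of rows, each a list of 6 numbers: the shift along the tool's x, y, z as a fraction of full scale, then the turn, a rotation vector about the tool's x, y, z as a fraction of full scale. In form: [[tx, ty, tz, wx, wy, wz], ...]. A call has 1 to 8 rows; each row is the pose to reach, as a shift and turn from the pose commanded when the call began, along the tool's axes at that moment; what a row does not reach only later rows make up. Full scale, the value 1, is 25 cm for a shift and 30 degrees for a turn. A row lasts 1/8 s, in which the tool goes at most 62.5 mm and 10.7 degrees, less where a joint would pass 70% of its speed; a pose out of reach is approached as far as the arm can. A call with a number of a shift or a turn outside -1 to 1 is refused whole. A call with a gripper value outside its range is refused whole. "fingers" is the gripper's target within -1 to 1 (shut at 1, half-way at 0, fully open at -1), set as the call begins (left out, the last holds). The fingers move at their own pace and stop on an object; "force" is the grip in N (left out, the last holds). Time passes only in rows, so rows that repeat a pose let the fingers close. It gives the time, the measured TCP pose, the force, the opening and the grip force at its end, in the units of the state.
- arm.get_obs(): the state, without advancing time (a new reading comes with each control period).
- arm.capture(name): name is "scene" or "top" or "wrist"; returns a dict with "frame" (420x560x3 uint8, red, green, blue), "depth" (420x560 float32, m along the optical axis (not along the pixel's ray), 0 where there is no reading), "fx", "fy", "cx", "cy" (pixels), "rvec" (rotation vector, rad) and "tvec" (3), from world to camera coordinates, as OpenCV has them; the wrist camera has in their place "tool_from_camera" (4x4, takes a point from camera to tool coordinates, whose origin is the TCP and whose axes are the flange's). Camera axes: x right, y down, z forward; pixel columns grow to the right and rows downward; lengths in m; the calibration is good to about 2 mm. The wrist camera is an equidistant fisheye: a pixel r from the principal point sees the ray r / f radians off the axis. A picture is of the moment at which its call begins: read the wrist's pose just before it.
- arm.job_done(): hands the job in; it is judged then, once.
The state is a dict: "time_s": time; "joint_positions": joint angles; "dq": joint speeds; "effort": joint torques, N m; "position": TCP position; "tool_rot": TCP orientation; "wrist_force": force on the tool from outside, world axes, zero at the start; "moment": the same for the moment, N m; "width": finger opening in m; "gripper_force": force on a finger pad.
Only numpy, scipy, OpenCV 4.12 (cv2) and the standard library are available. Lean on these libraries where they do the work, as an engineer would, in place of code of your own. Each camera call takes 0.05 s, during which the arm holds its last target. There are 200 camera calls.

## Task

Swing the aluminium lever blank about its pivot pin by pushing its free end until it meets the red stop nose, and press it home there with about 10 N for a good second. Then let go of it and push the clamp slide by its red knob against the rounded end of the blank, firmly enough that the blank stays clamped against the stop when you leave. Never let the blank bear on the stop with 15 N or more, and leave the other things on the desk where they are.

Things in the scene. Friction and masses are not known exactly. Their poses are not given: they have to be found in the camera images.
- jig: Dark steel jig, fixed to the desk. Origin: on the axis of the upright 10 mm pivot pin, at desk height; z up. Base 10 mm high: x -35 to 35, y -40 to 270 mm, and x -85 to 70 for y 148 to 268. Boss under the blank 36 mm across, top at z = 30; washer and nut (z = 50 to 58) keep the blank on. At the stop the blank points along the jig's +y, within 6 degrees.
- rest_end (a point): Free end of the bent steel rod (10 mm thick, top 30 mm above the desk) that runs in an arc of radius 115 mm round the pin and carries the blank; this point is on the rod's axis, z = 25 mm, at the end where the blank starts. Outside that arc nothing lies under the blank but the base and the end block's plate (top 18 mm above the desk).
- bar: Lever blank: loose aluminium bar 24 mm wide, 16 high, 0.2 to 0.42 kg, level, underside at z = 30 mm. Origin: centre of its pivot hole (11.5 mm), underside. Along its own y from -22 to +200 mm (free end, rounded at 12 mm radius). Starts 0.5 to 0.85 rad anticlockwise (from above) of the jig's y; swing it clockwise, pushing on its -x face. Slides with about 1 N of friction, stays where left.
- bar_end (a point): Centre of the blank's rounded free end (radius 12 mm), 188 mm from the pivot hole, half-way up (38 mm above the desk).
- end_block: Blue end block fixed on the jig's base, up to 6 mm either way along the jig's x. Origin: on the base (z = 10 mm), 220 mm from the pin along the jig's y; axes parallel to the jig's. Plate 8 mm thick, x -68 to 58, y -68 to 44 mm. Stop post on its +x side, clamp slide on its -x side.
- stop: Stop: blue post with a red round-ended 14 mm nose, rigid. Origin: at the post's face, 38 mm above the desk, 175 mm from the pin along the jig's y; axes parallel to the jig's. The nose points along its -x and by its screw stands out 14 to 30 mm from this origin, differently each time: this is not in the measured pose, so its tip must be found by touch (or seen). The tip meets the blank's +x face.
- clamp (a joint): Travel of the clamp slide in m: 0 drawn back, 0.045 end of rail; it meets the blank at the stop after about 0.022 to 0.040. It moves level and diagonally, along (0.707, -0.707) of the end block's x, y, against 5 N of friction, and stays where left. Steel block 36 mm long, 32 wide, 27 to 47 mm above the desk; its flat front presses on the blank's rounded end; half to 3/4 of the push beyond friction reaches the stop.
- clamp_knob (a point): On the axis of the clamp slide's upright red knob, a post 12 mm thick, top 85 mm above the desk, free all round above the slide (47 mm); this point 67 mm above the desk, 22 mm behind the slide's front face. Pushed along the slide's travel from behind.
- clamp_face (a point): Centre of the clamp slide's flat front face, 37 mm above the desk; its own x axis points along the travel, toward the blank.
- flux_tin: White and blue round tin, 58 mm across, 62 mm high; origin at the underside. Bystander.
- tape_roll_r: Red tape roll, 49 mm across, 15 mm high; origin at the underside. Bystander.
- meter: Yellow and black multimeter lying flat, 135 x 70 x 42 mm; origin at the underside. Bystander.
- pliers: Pliers with red handles lying flat, 55 x 160 x 12 mm; origin at the underside. Bystander.
- reel: Solder reel, 53 mm across, 36 mm high; origin at the underside. Bystander.
- nine_volt: Dark block battery standing up, 18 x 26 x 48 mm; origin at the underside. Bystander.

How it is judged:
By the outcome, as a careful person would: the job done as asked, in the order asked, and still so for the second after the job is handed in, with the robot touching nothing.
It also fails if it takes over 72 s, if anything falls off the work surface, if the arm or the gripper's body presses on something with over 40 N, if the wrist force passes 120 N, or if a joint passes its speed limit or range.

## Working session

There is one attempt and no reset: what is moved stays moved. The work goes in short steps, Python scripts to look and compute and a tool call to move; the robot and the scene stay as the last step left them, time stands still between calls to the robot, and variables do not carry over. Pictures are saved under pics/ and viewed, at most 10 in all, crops included, and the job is handed in when it is done.

Besides the shell and the picture viewer there is one more tool, called after ">>>" as name([rows], argument=value, ...), one row to a line, values as JSON. servo_tool: Moves the arm, as the interface text tells. Its arguments: {"type":"object","properties":{"steps":{"type":"array","items":{"type":"array","items":{"type":"number"}}},"fingers":{"type":"number"},"force":{"type":"number"}},"required":["steps"]}

```bash
mkdir -p pics; python3 - <<'E'
from rig import arm
import cv2,numpy as np,pickle
print(arm.get_obs())
for n in("scene","top"):
    c=arm.capture(n);pickle.dump(c,open(n+'.pkl','wb'))
    cv2.imwrite(f'pics/{n}0.png',cv2.resize(c['frame'][:,:,::-1],(800,600),interpolation=cv2.INTER_CUBIC))
    print(n,c['fx'],c['rvec'],c['tvec'])
E
```

```text
{'time_s': 0.0, 'joint_positions': array([-1.35438614e+00,  3.13406164e-01,  1.49845994e+00,  1.72934521e-05,
        1.33100759e+00, -2.23427094e-01]), 'dq': array([ 0.00038484,  0.00132584,  0.00257913, -0.00039338,  0.0017192 ,
       -0.00074109]), 'effort': array([ 1.76372255e-04, -4.12270010e+01, -2.59740007e+01, -1.68023435e-04,
        4.16574301e-03,  8.22749058e-06]), 'position': array([ 0.22345336, -0.47472997,  0.19714893]), 'tool_rot': array([-3.06467932e+00, -6.85053389e-01, -3.34292059e-05]), 'wrist_force': array([-0.15695542, -0.27132422, -0.98751954]), 'moment': array([-0.02893427,  0.01232644, -0.0135138 ]), 'gripper_force': 0.0, 'width': 0.0854552150498827}
scene 546.5061771334819 [ 1.88550262 -0.72601475  0.44762375] [-0.39265664  0.20370187  1.3715062 ]
top 540.4393962180666 [ 2.10879543 -2.14408291  0.21345814] [-0.02254301  0.50634165  1.46200295]
```

View pics/scene0.png

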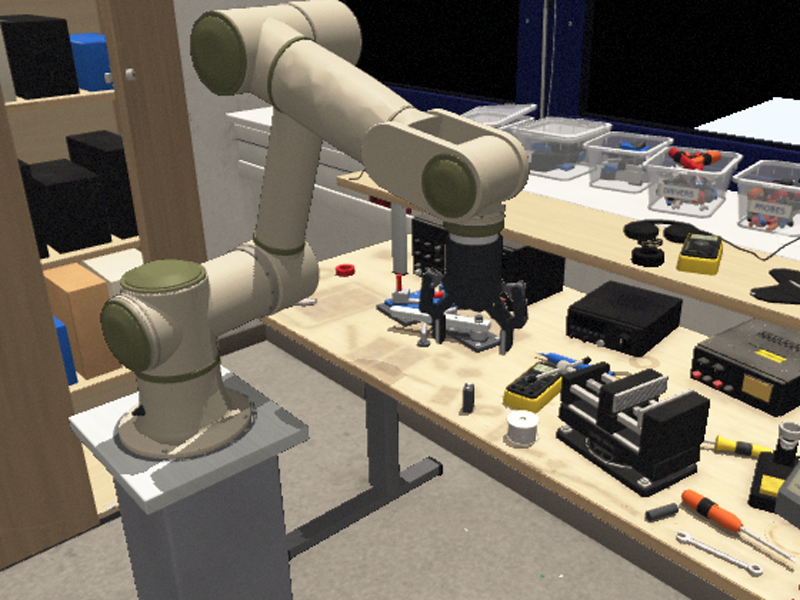

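View pics/top0.png

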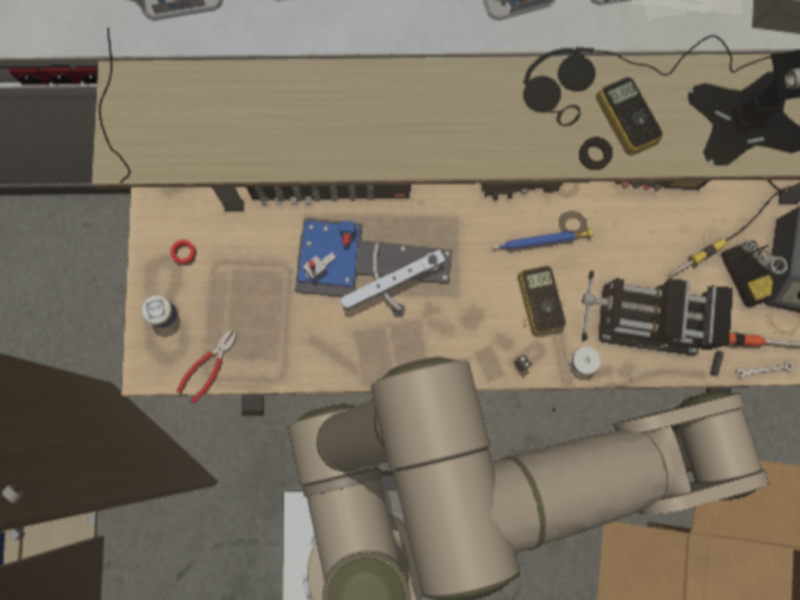

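The top view shows the jig with its pin near (437,258), the blank's free end near (347,300), the stop nose near (347,240) and the clamp knob near (312,265). I'll enlarge that area.

```bash
cat > h.py <<'E'
import numpy as np,cv2,pickle
from scipy.spatial.transform import Rotation as R
def ray(c,u,v):
    M=R.from_rotvec(c['rvec']).as_matrix(); o=-M.T@c['tvec']
    return o,M.T@np.array([(u-c['cx'])/c['fx'],(v-c['cy'])/c['fy'],1])
def at(c,u,v,z):
    o,d=ray(c,u,v); return o+d*(z-o[2])/d[2]
def proj(c,p):
    M=R.from_rotvec(c['rvec']).as_matrix(); q=M@np.array(p)+c['tvec']
    return c['cx']+c['fx']*q[0]/q[2],c['cy']+c['fy']*q[1]/q[2]
E
python3 - <<'E'
from h import *
c=pickle.load(open('top.pkl','rb'))
f=c['frame'][140:240,200:333,::-1]
cv2.imwrite('pics/topc.png',cv2.resize(f,(798,600),interpolation=cv2.INTER_CUBIC))
s=pickle.load(open('scene.pkl','rb'))
f=s['frame'][170:255,250:370,::-1]
cv2.imwrite('pics/scenec.png',cv2.resize(f,(800,567),interpolation=cv2.INTER_CUBIC))
E
```

```text
(no output)
```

View pics/topc.png

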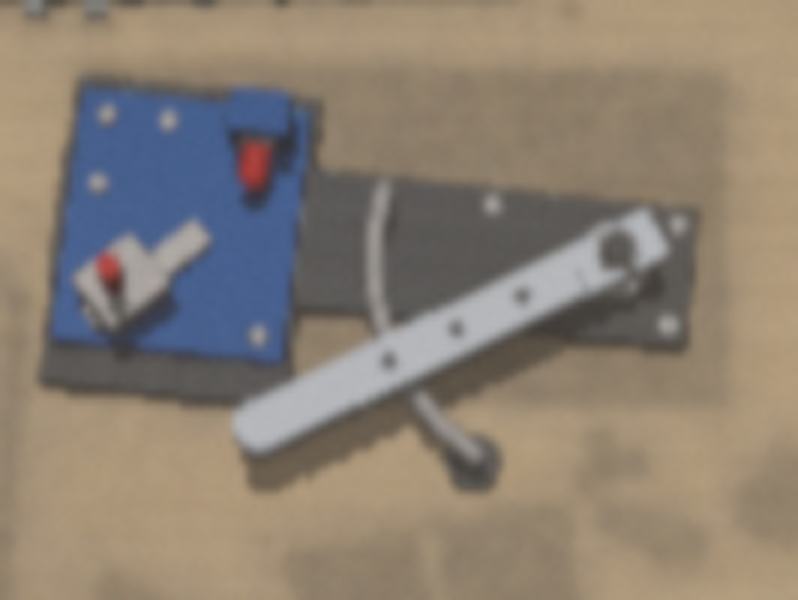

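The enlarged crop shows the nut at (617,250), the bar end centre near (262,425), the nose tip near (255,192) and the knob top at (108,264). The base corners are at (693,208), (685,350), (320,100) and (45,383).

```bash
python3 - <<'E'
from h import *
c=pickle.load(open('top.pkl','rb'))
W=lambda X,Y,z:at(c,200+(X+.5)/6-.5,140+(Y+.5)/6-.5,z)
P=dict(nut=(617,250,.058),bend=(262,427,.046),tip=(255,194,.04),postface0=(228,132,.055),postface1=(288,140,.055),knob=(108,264,.085),c1=(693,208,.01),c2=(685,350,.01),c3=(320,100,.01),c4=(80,78,.01),c5=(42,383,.01),plTL=(82,86,.018),plBR=(282,362,.018),plBL=(54,342,.018),rest=(472,455,.03))
Q={k:W(*v) for k,v in P.items()}
for k,v in Q.items(): print(k,v.round(4))
# jig axis from edges
for a,b in(('c4','c3'),('plBL','plBR'),('c2','c1')):
    d=Q[a]-Q[b]; print(a,b,np.degrees(np.arctan2(d[1],d[0])).round(1),np.hypot(*d[:2]).round(4))
# fit jig pose
m=[('nut',0,0),('c1',35,-40),('c2',-35,-40),('c3',70,148),('c4',70,268),('c5',-85,268)]
A=np.array([[x,y] for _,x,y in m])/1e3;B=np.array([Q[n][:2] for n,_,_ in m])
H=(A-A.mean(0)).T@(B-B.mean(0));U,S,V=np.linalg.svd(H);Rm=V.T@U.T;t=B.mean(0)-Rm@A.mean(0)
print('jig',t,np.degrees(np.arctan2(Rm[1,0],Rm[0,0])),'res mm',((A@Rm.T+t-B)*1e3).round(1).tolist())
for n in('tip','knob','bend','plTL','plBR','plBL','postface0','postface1','rest'): print(n,'jig mm',((Q[n][:2]-t)@Rm*1e3).round(1))
E
```

```text
nut [ 0.5926 -0.1362  0.058 ]
bend [0.5131 0.0312 0.046 ]
tip [0.6272 0.0336 0.04  ]
postface0 [0.6535 0.0456 0.055 ]
postface1 [0.6492 0.0173 0.055 ]
knob [0.5828 0.0999 0.085 ]
c1 [ 0.6251 -0.1777  0.01  ]
c2 [ 0.5547 -0.1714  0.01  ]
c3 [0.6822 0.0024 0.01  ]
c4 [0.6951 0.1193 0.01  ]
c5 [0.5433 0.1373 0.01  ]
plTL [0.6885 0.1176 0.018 ]
plBR [0.5501 0.0221 0.018 ]
plBL [0.5616 0.1309 0.018 ]
rest [ 0.5013 -0.0671  0.03  ]
c4 c3 83.7 0.1176
plBL plBR 84.0 0.1093
c2 c1 174.9 0.0707
jig [ 0.59423438 -0.136531  ] -6.948514188087952 res mm [[1.6, -0.4], [-1.0, -2.8], [-0.1, -0.6], [-0.6, -0.5], [1.1, 1.8], [-1.1, 2.5]]
tip jig mm [ 12.1 172.8]
knob jig mm [-40.  233.3]
bend jig mm [-100.8  156.6]
plTL jig mm [ 62.9 263.7]
plBR jig mm [-63.  152.2]
plBL jig mm [-64.8 261.5]
postface0 jig mm [ 36.8 187.9]
postface1 jig mm [ 35.9 159.3]
rest jig mm [-100.7   57.6]
```

View pics/scenec.png

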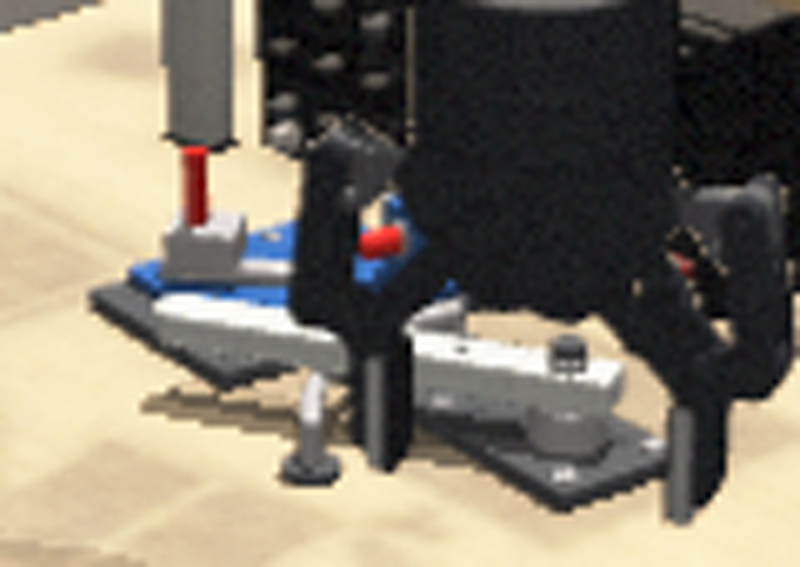

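Bar angle is about 0.57 rad, jig yaw about -6.7° and the nose tip near jig (12, 173). Before moving I'll check the shelf edge and the hanging grey post for clearance.

```bash
python3 - <<'E'
from h import *
s=pickle.load(open('scene.pkl','rb'));t=pickle.load(open('top.pkl','rb'))
def P(c,u,v):
    o,d=ray(c,u,v); return (o+d*c['depth'][v,u]).round(3)
print('post',P(s,280,175),P(s,280,188),P(s,280,160),'shelf edge',P(t,200,126),P(t,250,126),'knob',P(t,218,184),'barend',P(t,244,211),'top of stop post',P(t,243,158))
E
```

```text
post [0.711 0.239 0.071] [0.715 0.246 0.019] [0.712 0.238 0.127] shelf edge [0.7   0.134 0.222] [0.7   0.007 0.217] knob [0.581 0.099 0.087] barend [0.511 0.029 0.051] top of stop post [0.664 0.03  0.055]
```

>>> servo_tool([
  [0.11,-0.076,0,0,0,0.125],
  [0.22,-0.152,0,0,0,0.25],
  [0.33,-0.228,0,0,0,0.375],
  [0.44,-0.305,0,0,0,0.5],
  [0.55,-0.38,0,0,0,0.625],
  [0.66,-0.457,0,0,0,0.75],
  [0.77,-0.533,0,0,0,0.875],
  [0.88,-0.61,0,0,0,1],
], fingers=1, force=40)

```text
time_s: 1.1
position: [0.358, -0.2423, 0.1975]
tool_rot: [-3.138, 0.135, 0.001]
wrist_force: [-0.1, 0.2, -0.5]
width: 0.0
gripper_force: 0.0
```

>>> servo_tool([
  [0.065,-0.137,0,0,0,0],
  [0.13,-0.274,0,0,0,0],
  [0.195,-0.411,0,0,0,0],
  [0.26,-0.548,0,0,0,0],
  [0.325,-0.685,0,0,0,0],
  [0.39,-0.822,0,0,0,0],
  [0.456,-0.959,0,0,0,0],
  [0.456,-0.959,0.08,0,0,0],
])

```text
time_s: 2.1
position: [0.4925, -0.0123, 0.178]
tool_rot: [3.139, -0.127, 0.003]
wrist_force: [0.5, -1.0, -1.3]
width: 0.0001
gripper_force: 0.0
```

>>> servo_tool([
  [0,0,0.12,0,0,0],
  [0,0,0.24,0,0,0],
  [0,0,0.36,0,0,0],
  [0,0,0.48,0,0,0],
  [0,0,0.56,0,0,0],
  [0,0,0.568,0,0,0],
])

```text
time_s: 2.85
position: [0.4904, -0.0138, 0.0346]
tool_rot: [-3.138, 0.132, 0.005]
wrist_force: [0.8, 0.2, 0.8]
width: -0.0
gripper_force: 0.0
```

```bash
python3 - <<'E'
from rig import arm
from h import *
o=arm.get_obs();print(o['position'],o['wrist_force'])
c=arm.capture('top');f=c['frame'][120:240,190:350,::-1]
cv2.imwrite('pics/t2.png',cv2.resize(f,(800,600),interpolation=cv2.INTER_CUBIC))
E
```

```text
[ 0.49043179 -0.01381233  0.0345806 ] [0.78961504 0.23625964 0.75846285]
```

View pics/t2.png

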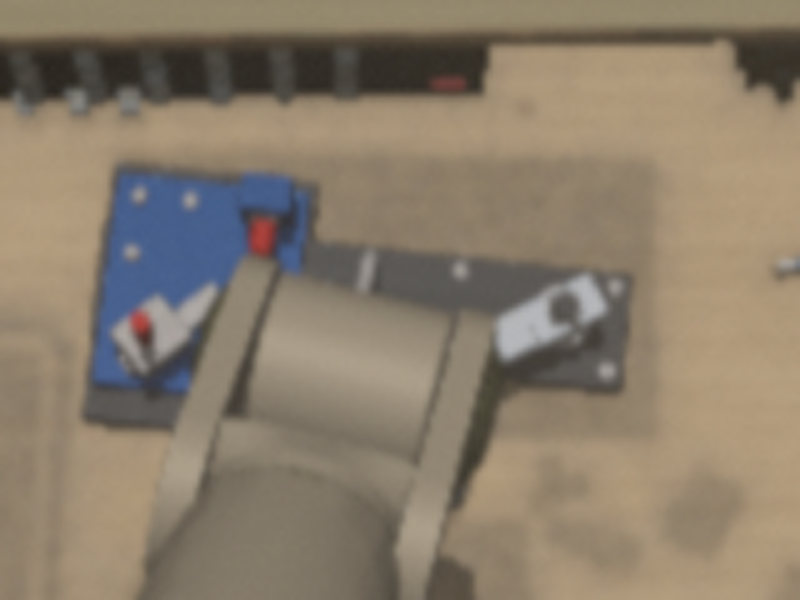

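The arm hides the free end, but the blank has not moved and nothing is in the way. I'll swing it along an arc and stop short of the nose.

>>> servo_tool([
  [0.04,-0.03,0,0,0,0],
  [0.089,-0.068,0,0,0,0],
  [0.125,-0.09,0,0,0,0],
  [0.155,-0.108,0,0,0,0],
  [0.185,-0.123,0,0,0,0],
  [0.22,-0.138,0,0,0,0],
  [0.25,-0.148,0,0,0,0],
  [0.275,-0.155,0,0,0,0],
])

```text
time_s: 3.9
position: [0.5635, 0.0189, 0.0357]
tool_rot: [3.139, -0.132, -0.0]
wrist_force: [-0.4, -0.1, 0.4]
width: -0.0001
gripper_force: 0.0
```

>>> servo_tool([
  [0.005,-0.002,0,0,0,0],
  [0.01,-0.003,0,0,0,0],
  [0.015,-0.004,0,0,0,0],
  [0.02,-0.005,0,0,0,0],
])

```text
time_s: 4.4
position: [0.5682, 0.0196, 0.0357]
tool_rot: [-3.139, 0.132, 0.0]
wrist_force: [0.1, -0.3, -0.2]
width: -0.0002
gripper_force: 0.0
```

```bash
python3 - <<'E'
from rig import arm
from h import *
o=arm.get_obs();print(o['position'],o['tool_rot'],o['wrist_force'])
c=arm.capture('wrist');pickle.dump(c,open('w.pkl','wb'));print(c['fx'],c['cx'],c['cy'],c['tool_from_camera'])
cv2.imwrite('pics/w1.png',cv2.resize(c['frame'][:,:,::-1],(800,600)))
E
```

```text
[0.5681501  0.01963424 0.03572777] [-3.13881387e+00  1.31736053e-01  6.52358030e-05] [ 0.07745493 -0.27655314 -0.18787492]
325.19226210127806 287.5656722712802 209.95202492962096 [[-7.63280957e-04 -9.59350623e-01 -2.82215875e-01  7.14496601e-02]
 [ 9.99999701e-01 -7.66499824e-04 -9.89974253e-05 -3.47536958e-04]
 [-1.21345177e-04 -2.82215866e-01  9.59350921e-01 -1.77781604e-01]
 [ 0.00000000e+00  0.00000000e+00  0.00000000e+00  1.00000000e+00]]
```

View pics/w1.png

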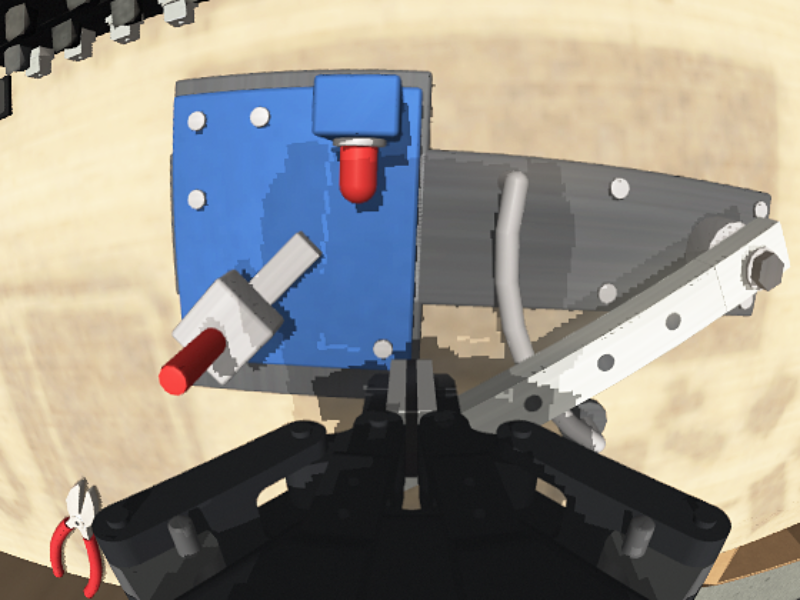

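```bash
cat >> h.py <<'E'
def wproj(c,o,p):
    T=R.from_rotvec(o['tool_rot']).as_matrix(); t=T.T@(np.array(p)-o['position'])
    M=c['tool_from_camera']; q=M[:3,:3].T@(t-M[:3,3]); th=np.arctan2(np.hypot(q[0],q[1]),q[2]); k=c['fx']*th/np.hypot(q[0],q[1])
    return np.array([c['cx']+k*q[0],c['cy']+k*q[1]])/0.7
E
python3 - <<'E'
from h import *
c=pickle.load(open('w.pkl','rb'))
o=dict(position=np.array([.56815,.01963,.0357]),tool_rot=np.array([-3.1388,.13174,0]))
print('tcp',wproj(c,o,o['position']),'nut',wproj(c,o,[.5926,-.1365,.058]),'knob',wproj(c,o,[.5828,.0999,.085]),'bend',wproj(c,o,[.513,.0312,.046]))
for a in(33,30,25,20,15,10):
    w=np.radians(a-6.6);d=np.array([-np.sin(w),np.cos(w)])
    print(a,[wproj(c,o,[*(np.array([.593,-.1365])+r*d),.046]).round() for r in(.08,.14,.188)])
u,v=600,370
for (u,v) in((600,375),(500,420),(410,370),(410,400),(400,460),(460,415)):print(u,v,c['depth'][int(v*.7),int(u*.7)])
E
```

```text
tcp [411.73208641 344.54544211] nut [768.12126945 273.51826689] knob [171.18958395 373.42960201] bend [396.17645456 469.03511655]
33 [array([614., 359.]), array([491., 428.]), array([395., 475.])]
30 [array([611., 351.]), array([484., 416.]), array([384., 460.])]
25 [array([606., 337.]), array([473., 393.]), array([366., 432.])]
20 [array([603., 322.]), array([463., 368.]), array([351., 401.])]
15 [array([601., 306.]), array([456., 340.]), array([338., 366.])]
10 [array([600., 289.]), array([451., 311.]), array([328., 328.])]
600 375 0.18131939
500 420 0.18718229
410 370 0.14051038
410 400 0.12367893
400 460 0.11066514
460 415 0.113502696
```

```bash
python3 - <<'E'
from h import *
from rig import arm
c=arm.capture('wrist');o=arm.get_obs();print({k:o[k] for k in('position','tool_rot','wrist_force','width')})
pickle.dump((c,o),open('w2.pkl','wb'))
M=c['tool_from_camera']
for U in(397,425):
  for V in range(330,480,12):
    u,v=int(U*.7),int(V*.7);d=c['depth'][v,u];dx,dy=u-c['cx'],v-c['cy'];r=np.hypot(dx,dy);k=np.tan(r/c['fx'])/r*d
    print(U,V,c['frame'][v,u],(M[:3,:3]@[dx*k,dy*k,d]+M[:3,3]).round(3))
f=c['frame'][210:350,190:380,::-1];cv2.imwrite('pics/w2.png',cv2.resize(f,(800,590),interpolation=cv2.INTER_CUBIC))
E
```

```text
{'position': array([0.5682134 , 0.01963311, 0.03572597]), 'tool_rot': array([ 3.13883312e+00, -1.31634080e-01,  8.66950976e-05]), 'wrist_force': array([ 0.34066565, -0.17697191, -0.55103902]), 'width': 0.0002030500567684328}
397 330 [ 67 110 177] [ 0.001 -0.007  0.016]
397 342 [ 66 109 172] [-0.005 -0.007  0.016]
397 354 [31 51 80] [-0.01  -0.007  0.016]
397 366 [110 109 107] [ 0.011 -0.005 -0.045]
397 378 [108 107 106] [ 0.011 -0.005 -0.054]
397 390 [109 108 106] [ 0.01  -0.005 -0.061]
397 402 [111 109 106] [ 0.01  -0.004 -0.067]
397 414 [46 47 47] [ 0.012 -0.004 -0.077]
397 426 [21 22 23] [ 0.012 -0.004 -0.082]
397 438 [19 19 21] [ 0.011 -0.004 -0.086]
397 450 [21 21 23] [ 0.012 -0.004 -0.092]
397 462 [19 19 20] [ 0.01  -0.004 -0.094]
397 474 [21 22 23] [ 0.008 -0.004 -0.095]
425 330 [190 173 144] [-0.006  0.006  0.035]
425 342 [92 83 70] [-0.012  0.006  0.035]
425 354 [91 81 69] [-0.018  0.006  0.035]
425 366 [109 108 106] [ 0.011  0.004 -0.045]
425 378 [109 108 106] [ 0.011  0.004 -0.053]
425 390 [109 108 105] [ 0.01   0.003 -0.061]
425 402 [109 108 105] [ 0.011  0.003 -0.068]
425 414 [116 116 112] [ 0.01   0.003 -0.073]
425 426 [22 22 23] [ 0.012  0.003 -0.083]
425 438 [23 23 25] [ 0.012  0.003 -0.087]
425 450 [21 21 22] [ 0.011  0.003 -0.092]
425 462 [19 19 21] [ 0.008  0.003 -0.091]
425 474 [25 25 27] [-0.002  0.003 -0.083]
```

View pics/w2.png

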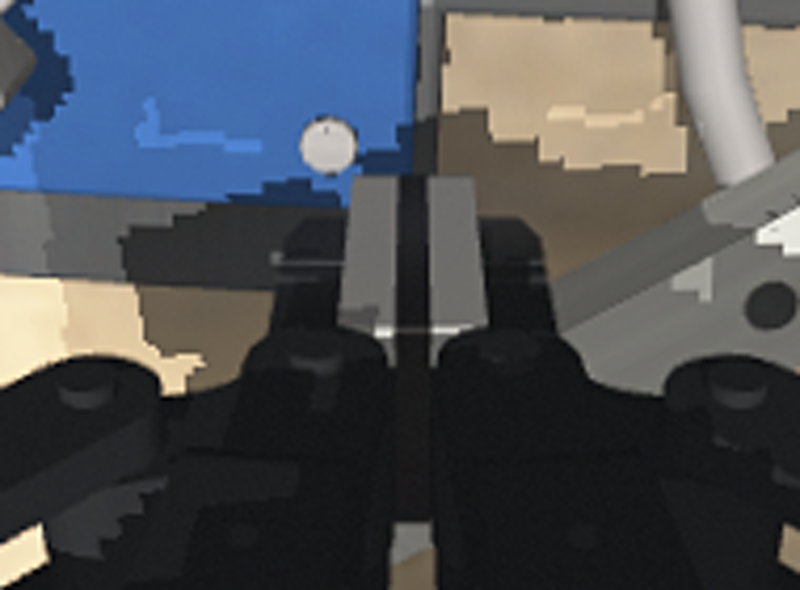

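The blank has not moved. The wrist picture shows the finger tips ending about 42 mm above the reported TCP (tips near z = 0.078), so they passed over the bar. I'll back out the way I came and check where the linkages are before going lower.

>>> servo_tool([
  [-0.06,0.02,0,0,0,0],
  [-0.12,0.055,0,0,0,0],
  [-0.18,0.09,0,0,0,0],
  [-0.24,0.125,0,0,0,0],
  [-0.3,0.155,0,0,0,0],
  [-0.32,0.16,0,0,0,0],
  [-0.32,0.16,0,0,0,0],
])

```text
time_s: 5.38
position: [0.4853, -0.0135, 0.0358]
tool_rot: [3.139, -0.132, 0.001]
wrist_force: [0.1, -0.5, 0.0]
width: 0.0001
gripper_force: 0.0
```

```bash
python3 - <<'E'
from h import *
from rig import arm
o=arm.get_obs();c=arm.capture('wrist');print({k:o[k] for k in('position','tool_rot','wrist_force','width')})
pickle.dump((c,o),open('w3.pkl','wb'))
cv2.imwrite('pics/w3.png',cv2.resize(c['frame'][:,:,::-1],(800,600)))
M=c['tool_from_camera']
for U,V in((110,515),(150,500),(250,450),(300,430),(725,515),(620,470),(520,430),(380,385),(440,385),(375,410),(397,364),(397,368)):
    u,v=int(U*.7),int(V*.7);d=c['depth'][v,u];dx,dy=u-c['cx'],v-c['cy'];r=np.hypot(dx,dy);k=np.tan(r/c['fx'])/r*d
    print(U,V,c['frame'][v,u],(M[:3,:3]@[dx*k,dy*k,d]+M[:3,3]).round(3))
s=arm.capture('scene'); d=s['depth']; print('scene tip px', proj(s,o['position']), proj(s,o['position']+[0,0,.042]))
uu,vv=map(int,proj(s,o['position'])); f=s['frame'][vv-60:vv+30,uu-60:uu+60,::-1]; print(uu,vv)
cv2.imwrite('pics/s3.png',cv2.resize(f,(800,600),interpolation=cv2.INTER_CUBIC))
E
```

```text
{'position': array([ 0.4852893 , -0.01347922,  0.03583477]), 'tool_rot': array([ 3.13880085e+00, -1.31946057e-01,  5.07866899e-04]), 'wrist_force': array([ 0.11856361, -0.46114879,  0.0204591 ]), 'width': 0.00010503667777557747}
110 515 [25 27 27] [ 0.013 -0.058 -0.123]
150 500 [26 26 26] [ 0.012 -0.052 -0.116]
250 450 [24 25 27] [ 0.012 -0.036 -0.095]
300 430 [25 25 26] [ 0.014 -0.026 -0.088]
725 515 [19 22 25] [ 0.012  0.061 -0.123]
620 470 [23 24 25] [ 0.012  0.044 -0.103]
520 430 [24 24 25] [ 0.014  0.025 -0.088]
380 385 [42 40 36] [ 0.007 -0.01  -0.05 ]
440 385 [33 33 31] [ 0.007  0.009 -0.049]
375 410 [24 25 25] [ 0.012 -0.01  -0.075]
397 364 [101 100  97] [ 0.011 -0.005 -0.043]
397 368 [102 101  97] [ 0.011 -0.005 -0.046]
scene tip px (np.float64(278.6577471936655), np.float64(225.24160928653214)) (np.float64(278.3462988684979), np.float64(212.45905896163538))
278 225
```

View pics/s3.png

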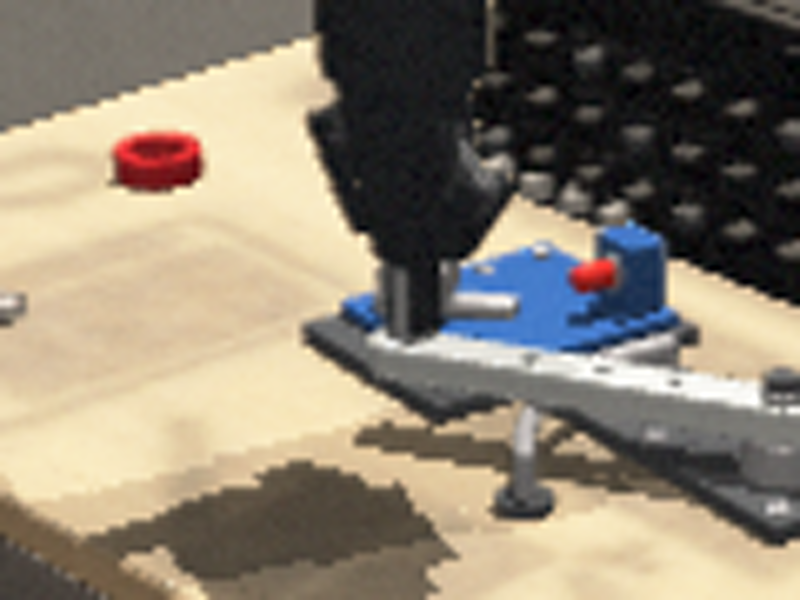

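Seen from the side, the tips are about 35–40 mm above the reported TCP, which agrees with the wrist picture. I'll lower until they are near z = 0.035 and check by touch.

>>> servo_tool([
  [0,0,0.03,0,0,0],
  [0,0,0.06,0,0,0],
  [0,0,0.09,0,0,0],
  [0,0,0.12,0,0,0],
  [0,0,0.14,0,0,0],
  [0,0,0.14,0,0,0],
])

```text
time_s: 6.22
position: [0.4849, -0.0135, 0.0004]
tool_rot: [-3.139, 0.132, 0.001]
wrist_force: [0.7, -1.4, -0.4]
width: -0.0003
gripper_force: 0.0
```

>>> servo_tool([
  [0,0,0.01,0,0,0],
  [0,0,0.02,0,0,0],
  [0,0,0.024,0,0,0],
])

```text
time_s: 6.6
position: [0.4851, -0.0135, -0.0054]
tool_rot: [-3.139, 0.132, 0.0]
wrist_force: [0.1, 0.7, -0.5]
width: -0.0
gripper_force: 0.0
```

>>> servo_tool([
  [0.04,-0.03,0,0,0,0],
  [0.08,-0.056,0,0,0,0],
  [0.12,-0.082,0,0,0,0],
  [0.15,-0.1,0,0,0,0],
  [0.18,-0.117,0,0,0,0],
  [0.205,-0.129,0,0,0,0],
])

```text
time_s: 7.35
position: [0.5393, 0.0145, -0.0054]
tool_rot: [3.139, -0.132, -0.0]
wrist_force: [-0.6, -0.5, 0.6]
width: 0.0001
gripper_force: 0.4
```

```bash
python3 - <<'E'
from h import *
from rig import arm
o=arm.get_obs();c=arm.capture('wrist');print({k:o[k] for k in('position','wrist_force')})
cv2.imwrite('pics/w4.png',cv2.resize(c['frame'][:,:,::-1],(800,600)))
E
```

```text
{'position': array([ 0.53929179,  0.01453295, -0.00536394]), 'wrist_force': array([-0.63290999, -0.52010106,  0.55090543])}
```

View pics/w4.png

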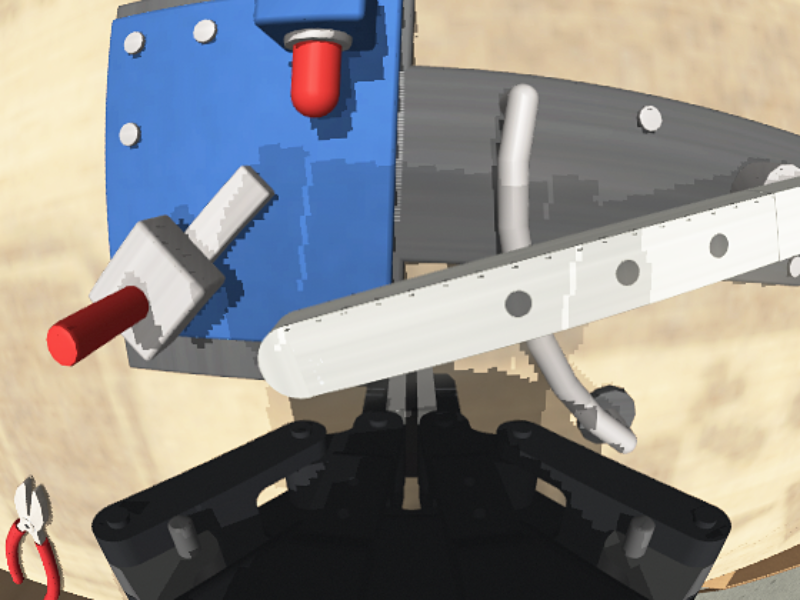

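The blank is now swinging ahead of the fingers, with its end at (290,360) and the nose clear at (316,100). I'll continue to about 10 mm short and then slow down.

>>> servo_tool([
  [0.025,-0.009,0,0,0,0],
  [0.05,-0.017,0,0,0,0],
  [0.075,-0.024,0,0,0,0],
  [0.1,-0.029,0,0,0,0],
  [0.12,-0.033,0,0,0,0],
  [0.135,-0.036,0,0,0,0],
  [0.145,-0.037,0,0,0,0],
  [0.148,-0.037,0,0,0,0],
])

```text
time_s: 8.4
position: [0.5765, 0.0206, -0.0054]
tool_rot: [-3.139, 0.132, 0.0]
wrist_force: [-1.7, -0.2, -0.4]
width: -0.0
gripper_force: 0.5
```

>>> servo_tool([
  [0.003,0,0,0,0,0],
  [0.006,-0.001,0,0,0,0],
  [0.009,-0.001,0,0,0,0],
  [0.012,-0.001,0,0,0,0],
])

```text
time_s: 8.9
position: [0.5795, 0.0205, -0.0053]
tool_rot: [-3.139, 0.132, -0.0]
wrist_force: [-1.1, 0.8, -1.1]
width: 0.0001
gripper_force: 0.4
```

>>> servo_tool([
  [0.003,0,0,0,0,0],
  [0.006,-0.001,0,0,0,0],
])

```text
time_s: 9.15
position: [0.5811, 0.0205, -0.0053]
tool_rot: [3.139, -0.132, 0.0]
wrist_force: [-0.4, 0.1, -0.9]
width: -0.0001
gripper_force: 0.4
```

```bash
python3 - <<'E'
from h import *
from rig import arm
o=arm.get_obs();c=arm.capture('wrist');print({k:o[k] for k in('position','tool_rot','wrist_force')})
pickle.dump((c,o),open('w5.pkl','wb'))
f=c['frame'][:,:,::-1][0:210,140:420];cv2.imwrite('pics/w5.png',cv2.resize(f,(800,600),interpolation=cv2.INTER_CUBIC))
# red nose tip and bar edge along the column of nose
F=c['frame'].astype(int);red=(F[...,0]>150)&(F[...,1]<90)&(F[...,2]<90)
red[:,:150]=0;v,u=np.nonzero(red);print('nose px',u.min(),u.max(),v.min(),v.max())
um=int(np.median(u[v>v.max()-3]))
for vv in range(v.max()-2,v.max()+30,2):print(vv,F[vv,um],c['depth'][vv,um])
E
```

```text
{'position': array([ 0.58109961,  0.0205257 , -0.00528118]), 'tool_rot': array([ 3.13871994e+00, -1.31644126e-01,  9.84353859e-05]), 'wrist_force': array([-0.44456577,  0.14186173, -0.93195521])}
nose px 228 258 130 178
176 [179  45  42] 0.12912509
178 [153  36  32] 0.12961908
180 [104  67 104] 0.13235036
182 [ 71 119 191] 0.15523005
184 [ 71 117 189] 0.15572271
186 [ 71 116 188] 0.15755387
188 [ 70 117 188] 0.15529306
190 [ 70 117 187] 0.15674908
192 [ 70 117 186] 0.15550297
194 [ 70 117 187] 0.15712817
196 [ 71 118 187] 0.15624124
198 [ 71 117 187] 0.15720068
200 [ 59  94 148] 0.15864941
202 [130 128 121] 0.14269593
204 [131 130 124] 0.13818079
206 [129 128 122] 0.13575315
```

```bash
python3 - <<'E'
from h import *
c,o=pickle.load(open('w5.pkl','rb'));M=c['tool_from_camera'];T=R.from_rotvec(o['tool_rot']).as_matrix()
for u,v in((243,172),(243,176),(243,178),(243,202),(243,204),(243,206),(243,208),(243,210),(300,196),(300,200),(300,204)):
    d=c['depth'][v,u];dx,dy=u-c['cx'],v-c['cy'];r=np.hypot(dx,dy);k=np.tan(r/c['fx'])/r*d
    t=M[:3,:3]@[dx*k,dy*k,d]+M[:3,3];print(u,v,t.round(4),(T@t+o['position']).round(4))
E
```

```text
243 172 [ 0.0498 -0.0181 -0.0507] [0.6323 0.0344 0.0454]
243 176 [ 0.0483 -0.018  -0.0513] [0.6308 0.0345 0.046 ]
243 178 [ 0.0473 -0.0182 -0.0505] [0.6298 0.0347 0.0452]
243 202 [ 0.0346 -0.02   -0.0401] [0.6173 0.0376 0.0348]
243 204 [ 0.0347 -0.0195 -0.0438] [0.6173 0.0371 0.0385]
243 206 [ 0.0348 -0.019  -0.0474] [0.6174 0.0366 0.0421]
243 208 [ 0.0351 -0.0185 -0.0512] [0.6176 0.036  0.046 ]
243 210 [ 0.0349 -0.0182 -0.0535] [0.6174 0.0358 0.0482]
300 196 [ 0.0317  0.006  -0.0175] [0.6122 0.0119 0.0122]
300 200 [ 0.0354  0.0051 -0.0398] [0.6159 0.0125 0.0345]
300 204 [ 0.0349  0.0049 -0.0448] [0.6155 0.0127 0.0395]
```

By depth the gap to the nose is 10–11 mm, so about 9.5 mm of finger travel is left. I'll advance 7 mm and then creep.

>>> servo_tool([
  [0.004,0,0,0,0,0],
  [0.008,0,0,0,0,0],
  [0.012,0,0,0,0,0],
  [0.016,-0.001,0,0,0,0],
  [0.02,-0.001,0,0,0,0],
  [0.024,-0.001,0,0,0,0],
  [0.028,-0.001,0,0,0,0],
  [0.028,-0.001,0,0,0,0],
])

```text
time_s: 10.2
position: [0.5882, 0.0202, -0.0053]
tool_rot: [3.139, -0.132, 0.0]
wrist_force: [0.4, 0.8, -0.5]
width: 0.0003
gripper_force: 0.2
```

>>> servo_tool([
  [0.001,0,0,0,0,0],
  [0.002,0,0,0,0,0],
  [0.003,0,0,0,0,0],
  [0.004,0,0,0,0,0],
  [0.004,0,0,0,0,0],
])

```text
time_s: 10.82
position: [0.589, 0.0202, -0.0053]
tool_rot: [-3.139, 0.132, 0.0]
wrist_force: [-0.5, 0.4, -0.5]
width: -0.0002
gripper_force: 0.5
```

>>> servo_tool([
  [0.001,0,0,0,0,0],
  [0.002,0,0,0,0,0],
  [0.003,0,0,0,0,0],
  [0.003,0,0,0,0,0],
])

```text
time_s: 11.32
position: [0.5898, 0.0201, -0.0053]
tool_rot: [-3.139, 0.132, -0.0]
wrist_force: [-0.7, 0.1, 0.3]
width: 0.0003
gripper_force: 0.5
```

>>> servo_tool([
  [0.001,0,0,0,0,0],
  [0.002,0,0,0,0,0],
  [0.002,0,0,0,0,0],
])

```text
time_s: 11.7
position: [0.5903, 0.0201, -0.0053]
tool_rot: [-3.139, 0.132, -0.0]
wrist_force: [-1.4, 1.3, 0.7]
width: -0.0002
gripper_force: 0.5
```

>>> servo_tool([
  [0.001,0,0,0,0,0],
  [0.002,0,0,0,0,0],
  [0.002,0,0,0,0,0],
])

```text
time_s: 12.08
position: [0.5907, 0.02, -0.0053]
tool_rot: [-3.139, 0.132, 0.0]
wrist_force: [-2.3, 0.2, 0.1]
width: -0.0
gripper_force: 0.8
```

>>> servo_tool([
  [0.001,0,0,0,0,0],
  [0.001,0,0,0,0,0],
])

```text
time_s: 12.32
position: [0.5908, 0.02, -0.0054]
tool_rot: [-3.139, 0.132, 0.001]
wrist_force: [-2.7, -0.2, 0.8]
width: 0.0003
gripper_force: 1.6
```

>>> servo_tool([
  [0.001,0,0,0,0,0],
  [0.001,0,0,0,0,0],
])

```text
time_s: 12.58
position: [0.5909, 0.02, -0.0054]
tool_rot: [-3.139, 0.131, 0.002]
wrist_force: [-5.1, 0.1, 1.8]
width: 0.0001
gripper_force: 2.6
```

>>> servo_tool([
  [0.001,0,0,0,0,0],
  [0.002,0,0,0,0,0],
  [0.002,0,0,0,0,0],
])

```text
time_s: 12.95
position: [0.591, 0.02, -0.0055]
tool_rot: [-3.139, 0.131, 0.003]
wrist_force: [-7.2, 1.3, 2.7]
width: 0.0
gripper_force: 3.6
```

```bash
python3 - <<'E'
from rig import arm
import numpy as np
F=[]
for _ in range(5): F.append(arm.get_obs()['wrist_force']);arm.capture('top')
print(np.round(F,1).tolist(),np.mean(F,0),arm.get_obs()['position'])
E
```

```text
[[-7.2, 1.3, 2.7], [-7.9, 0.8, 2.8], [-7.5, 0.6, 2.6], [-7.1, 1.3, 3.2], [-6.3, 0.4, 2.0]] [-7.19304764  0.8715747   2.63351902] [ 0.59095452  0.0200518  -0.00547726]
```

>>> servo_tool([
  [0.001,0,0,0,0,0],
  [0.002,0,0,0,0,0],
  [0.0025,0,0,0,0,0],
  [0.0025,0,0,0,0,0],
])

```text
time_s: 13.7
position: [0.5911, 0.02, -0.0055]
tool_rot: [-3.139, 0.131, 0.005]
wrist_force: [-9.5, 0.5, 4.0]
width: -0.0
gripper_force: 4.6
```

```bash
python3 - <<'E'
from rig import arm
import numpy as np
F=[]
for _ in range(5): F.append(arm.get_obs()['wrist_force']);arm.capture('top')
print(np.mean(F,0),arm.get_obs()['position'])
E
```

```text
[-9.46242518  0.30038002  3.93708217] [ 0.5911222   0.01997029 -0.00555841]
```

>>> servo_tool([
  [0.001,0,0,0,0,0],
  [0.002,0,0,0,0,0],
  [0.002,0,0,0,0,0],
  [0.002,0,0,0,0,0],
  [0.002,0,0,0,0,0],
  [0.002,0,0,0,0,0],
  [0.002,0,0,0,0,0],
  [0.002,0,0,0,0,0],
])

```text
time_s: 14.95
position: [0.5912, 0.02, -0.0056]
tool_rot: [-3.139, 0.131, 0.007]
wrist_force: [-10.9, 0.1, 5.8]
width: 0.0002
gripper_force: 5.6
```

>>> servo_tool([
  [0,0,0,0,0,0],
  [0,0,0,0,0,0],
  [0,0,0,0,0,0],
  [0,0,0,0,0,0],
  [0,0,0,0,0,0],
  [0,0,0,0,0,0],
  [0,0,0,0,0,0],
  [0,0,0,0,0,0],
])

```text
time_s: 15.95
position: [0.5912, 0.02, -0.0056]
tool_rot: [-3.139, 0.131, 0.007]
wrist_force: [-12.1, -0.2, 5.4]
width: -0.0
gripper_force: 5.6
```

```bash
python3 - <<'E'
from rig import arm
import numpy as np
F=[]
for _ in range(4): F.append(arm.get_obs()['wrist_force']);arm.capture('top')
print(np.mean(F,0),arm.get_obs()['position'])
E
```

```text
[-11.03479286   0.09033554   5.20566149] [ 0.59120481  0.01994134 -0.00562098]
```

It was held near 11 N at the finger, about 9.5 N at the stop, for over 2 s. Now I'll back off, rise and turn toward the clamp travel direction.

>>> servo_tool([
  [-0.01,0,0,0,0,0],
  [-0.05,0,0,0,0,0],
  [-0.12,0,0,0,0,0],
  [-0.12,0,-0.1,0,0,0.1],
  [-0.12,0,-0.2,0,0,0.4],
  [-0.12,0,-0.3,0,0,0.7],
  [-0.12,0,-0.4,0,0,1],
  [-0.12,0,-0.4,0,0,1],
])

```text
time_s: 17.15
position: [0.5639, 0.0222, 0.0963]
tool_rot: [-2.998, 0.938, -0.007]
wrist_force: [1.5, -0.0, -0.0]
width: -0.0001
gripper_force: 0.0
```

>>> servo_tool([
  [0,0,0,0,0,0.28],
  [0,0,0,0,0,0.56],
  [0,0,0,0,0,0.56],
])

```text
time_s: 17.52
position: [0.5625, 0.0224, 0.0936]
tool_rot: [2.831, -1.362, -0.002]
wrist_force: [-0.3, 0.7, 0.0]
width: -0.0001
gripper_force: 0.0
```

```bash
python3 - <<'E'
from h import *
from rig import arm
o=arm.get_obs();c=arm.capture('wrist');print({k:o[k] for k in('position','tool_rot','wrist_force')})
pickle.dump((c,o),open('w6.pkl','wb'))
cv2.imwrite('pics/w6.png',cv2.resize(c['frame'][:,:,::-1],(800,600)))
F=c['frame'].astype(int);red=((F[...,0]>110)&(F[...,1]<70)&(F[...,2]<70)).astype(np.uint8)
n,l,st,ce=cv2.connectedComponentsWithStats(red);M=c['tool_from_camera'];T=R.from_rotvec(o['tool_rot']).as_matrix()
for i in range(1,n):
    if st[i,4]<60: continue
    v,u=np.nonzero(l==i);d=c['depth'][v,u];dx,dy=u-c['cx'],v-c['cy'];r=np.hypot(dx,dy);k=np.tan(r/c['fx'])/r*d
    p=(np.c_[dx*k,dy*k,d]@M[:3,:3].T+M[:3,3]);w=p@T.T+o['position']; s=w[:,2]>w[:,2].max()-.004
    print(st[i],'z',w[:,2].min().round(3),w[:,2].max().round(3),'top: median',np.median(w[s],0).round(4),'n',s.sum(),'tool',np.median(p[s],0).round(4),'minmax x',w[:,0].min().round(4),w[:,0].max().round(4))
E
```

```text
{'position': array([0.5625006 , 0.02238664, 0.09359963]), 'tool_rot': array([ 2.83067641e+00, -1.36199038e+00, -1.75046280e-03]), 'wrist_force': array([-0.3094541 ,  0.67476318,  0.03777634])}
[181 149  28  28 374] z 0.018 0.271 top: median [ 0.6073 -0.0332  0.2713] n 1 tool [ 7.120e-02 -1.000e-04 -1.778e-01] minmax x 0.6073 0.6493
[191 272  14  27  82] z 0.052 0.271 top: median [ 0.6073 -0.0332  0.2713] n 1 tool [ 7.120e-02 -1.000e-04 -1.778e-01] minmax x 0.5821 0.6073
```

>>> servo_tool([
  [-0.1,-0.085,0,0,0,0],
  [-0.2,-0.17,0,0,0,0],
  [-0.307,-0.258,0,0,0,0],
  [-0.307,-0.258,0,0,0,0],
])

```text
time_s: 18.08
position: [0.5654, 0.1243, 0.0942]
tool_rot: [2.833, -1.358, -0.001]
wrist_force: [-0.5, -1.0, -0.4]
width: -0.0002
gripper_force: 0.0
```

```bash
cat > k.py <<'E'
from h import *
from rig import arm
def knob():
    o=arm.get_obs();c=arm.capture('wrist');print({k:o[k].round(4) for k in('position','tool_rot','wrist_force')})
    F=c['frame'].astype(int);red=((F[...,0]>100)&(F[...,1]<70)&(F[...,2]<70)&(c['depth']>0.03)).astype(np.uint8)
    n,l,st,ce=cv2.connectedComponentsWithStats(red);M=c['tool_from_camera'];T=R.from_rotvec(o['tool_rot']).as_matrix()
    for i in range(1,n):
        if st[i,4]<60: continue
        v,u=np.nonzero(l==i);d=c['depth'][v,u];dx,dy=u-c['cx'],v-c['cy'];r=np.hypot(dx,dy);k=np.tan(r/c['fx'])/r*d
        p=(np.c_[dx*k,dy*k,d]@M[:3,:3].T+M[:3,3]);w=p@T.T+o['position'];z=w[:,2]
        s=(z>.082)&(z<.09)
        print(st[i],'z',z.min().round(3),z.max().round(3),'n',s.sum(),s.any() and('tool lo/hi',p[s].min(0).round(4),p[s].max(0).round(4),'world mid',((w[s].min(0)+w[s].max(0))/2).round(4)))
    return c,o
E
python3 - <<'E'
from k import *
c,o=knob();cv2.imwrite('pics/w7.png',cv2.resize(c['frame'][:,:,::-1],(800,600)))
E
```

```text
{'position': array([0.5654, 0.1243, 0.0942]), 'tool_rot': array([ 2.8330e+00, -1.3579e+00, -7.0000e-04]), 'wrist_force': array([-0.4935, -0.9723, -0.4265])}
[270  38  31  30 385] z 0.018 0.048 n 0 False
[284 171  20  28 287] z 0.05 0.088 n 205 ('tool lo/hi', array([ 0.0239, -0.0022,  0.0057]), array([0.0352, 0.0091, 0.0116]), 'world mid', array([0.581 , 0.0996, 0.0855]))
```

View pics/w7.png

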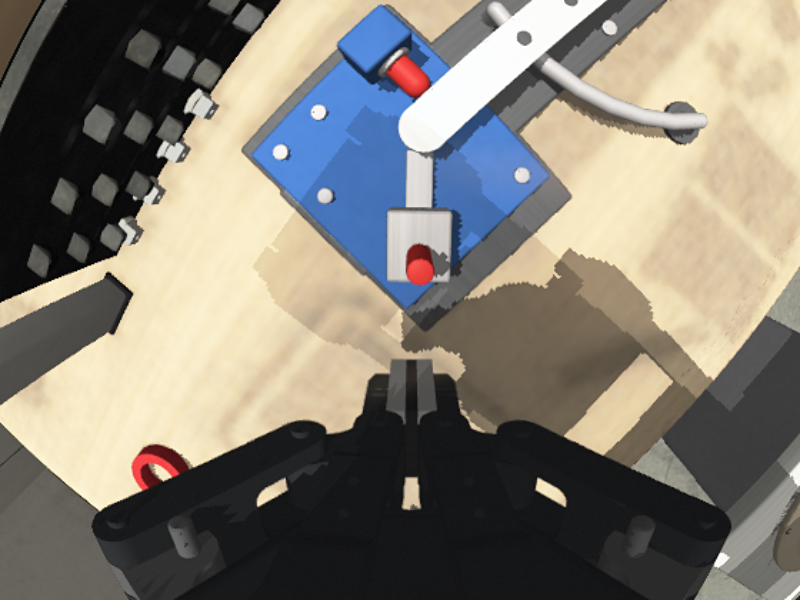

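The blank rests against the nose at (415,95), the slide travel is straight up the image, and the knob's axis is 3.5 mm to tool +y with a 12.6 mm gap. By geometry the slide should meet the blank after about 26 mm.

>>> servo_tool([
  [0,0.014,0.1,0,0,0],
  [0,0.014,0.2,0,0,0],
  [0,0.014,0.28,0,0,0],
  [0,0.014,0.305,0,0,0],
  [0,0.014,0.305,0,0,0],
])

```text
time_s: 18.75
position: [0.5632, 0.1198, 0.0186]
tool_rot: [2.829, -1.367, -0.0]
wrist_force: [0.8, -0.8, -1.0]
width: -0.0001
gripper_force: 0.0
```

>>> servo_tool([
  [0.015,0,0,0,0,0],
  [0.03,0,0,0,0,0],
  [0.042,0,0,0,0,0],
  [0.052,0,0,0,0,0],
  [0.06,0,0,0,0,0],
  [0.068,0,0,0,0,0],
  [0.076,0,0,0,0,0],
  [0.076,0,0,0,0,0],
])

```text
time_s: 19.75
position: [0.5749, 0.1057, 0.0186]
tool_rot: [-2.828, 1.367, 0.0]
wrist_force: [-2.8, 2.4, 3.3]
width: -0.0003
gripper_force: 2.0
```

```bash
python3 - <<'E'
from k import *
knob()
E
```

```text
{'position': array([0.5749, 0.1057, 0.0186]), 'tool_rot': array([-2.8282e+00,  1.3671e+00,  3.0000e-04]), 'wrist_force': array([-2.7842,  2.4137,  3.2562])}
[251  42  46  44 890] z 0.04 0.049 n 0 False
[271 222  30  57 929] z 0.05 0.088 n 579 ('tool lo/hi', array([ 0.0111, -0.0065, -0.0695]), array([ 0.0233,  0.0046, -0.0635]), 'world mid', array([0.5862, 0.0929, 0.0851]))
[ 64 381  17  23  69] z 0.015 0.018 n 0 False
```

In contact, and the slide has moved about 8 mm. Continuing.

>>> servo_tool([
  [0.008,0,0,0,0,0],
  [0.016,0,0,0,0,0],
  [0.024,0,0,0,0,0],
  [0.03,0,0,0,0,0],
  [0.036,0,0,0,0,0],
  [0.04,0,0,0,0,0],
  [0.044,0,0,0,0,0],
  [0.044,0,0,0,0,0],
])

```text
time_s: 20.8
position: [0.5817, 0.0969, 0.0184]
tool_rot: [-2.828, 1.367, 0.0]
wrist_force: [-2.0, 3.1, 3.1]
width: -0.0
gripper_force: 2.1
```

```bash
python3 - <<'E'
from k import *
F=[]
for _ in range(3): c,o=knob();F.append(o['wrist_force'])
f=np.mean(F,0);print(f,'along',f@[-.623,.782,0])
M=c['tool_from_camera']
# profile along tool x ahead of slide at tool y~0
for v in range(40,300,8):
    u=287;d=c['depth'][v,u];dx,dy=u-c['cx'],v-c['cy'];r=np.hypot(dx,dy);k=np.tan(r/c['fx'])/r*d
    print(v,c['frame'][v,u],(M[:3,:3]@[dx*k,dy*k,d]+M[:3,3]).round(4))
E
```

```text
{'position': array([0.5817, 0.0969, 0.0184]), 'tool_rot': array([-2.8284e+00,  1.3673e+00,  1.0000e-04]), 'wrist_force': array([-1.998 ,  3.1484,  3.1037])}
[ 252   65   44   44 1018] z 0.018 0.049 n 0 False
[271 222  30  57 935] z 0.05 0.088 n 588 ('tool lo/hi', array([ 0.0118, -0.0065, -0.0697]), array([ 0.0229,  0.0046, -0.0636]), 'world mid', array([0.5931, 0.0844, 0.0851]))
[ 68 385  17  26  65] z 0.015 0.146 n 0 False
{'position': array([0.5818, 0.0969, 0.0185]), 'tool_rot': array([-2.8284e+00,  1.3672e+00, -1.0000e-04]), 'wrist_force': array([-2.959 ,  3.5492,  3.306 ])}
[ 252   65   44   44 1015] z 0.02 0.048 n 0 False
[271 223  30  56 933] z 0.05 0.088 n 586 ('tool lo/hi', array([ 0.011 , -0.0065, -0.0696]), array([ 0.0231,  0.0046, -0.0636]), 'world mid', array([0.5931, 0.0843, 0.085 ]))
[ 68 389  17  22  66] z 0.015 0.146 n 0 False
{'position': array([0.5818, 0.0969, 0.0185]), 'tool_rot': array([-2.8284e+00,  1.3673e+00, -1.0000e-04]), 'wrist_force': array([-2.8477,  4.7249,  3.6517])}
[ 252   65   44   44 1020] z 0.019 0.048 n 0 False
[271 223  30  56 929] z 0.05 0.088 n 
[... 970 characters left out ...]
.0003 -0.0293]
176 [207 202 198] [ 0.0405 -0.0004 -0.0104]
184 [84 82 82] [ 0.0385 -0.0004 -0.0213]
192 [197 193 189] [ 0.0366 -0.0003 -0.0304]
200 [198 195 190] [ 0.0325 -0.0003 -0.0293]
208 [197 192 187] [ 0.0287 -0.0004 -0.0298]
216 [195 190 187] [ 0.0247 -0.0004 -0.0296]
224 [100  27  26] [ 0.0225 -0.0004 -0.0352]
232 [99 27 26] [ 0.0228 -0.0003 -0.0465]
240 [100  28  26] [ 0.0223 -0.0003 -0.0546]
248 [93 26 24] [ 0.0226 -0.0003 -0.0636]
256 [234  76  71] [ 0.0214 -0.0003 -0.0685]
264 [223  64  61] [ 0.0178 -0.0003 -0.0676]
272 [219  57  54] [ 0.0152 -0.0003 -0.0692]
280 [48 20 18] [ 0.0108 -0.0003 -0.0674]
288 [22 22 22] [ 0.0102 -0.0003 -0.0726]
296 [25 25 24] [ 0.0076 -0.0003 -0.074 ]
```

The slide's front is at tool x = 0.039 and the blank's end at about 0.046, so the gap is about 7 mm. Sliding friction is 4.6 N.

>>> servo_tool([
  [0.005,0,0,0,0,0],
  [0.01,0,0,0,0,0],
  [0.015,0,0,0,0,0],
  [0.019,0,0,0,0,0],
  [0.021,0,0,0,0,0],
  [0.021,0,0,0,0,0],
])

```text
time_s: 21.7
position: [0.585, 0.0928, 0.0184]
tool_rot: [2.828, -1.367, -0.0]
wrist_force: [-2.2, 3.1, 3.7]
width: -0.0
gripper_force: 2.3
```

>>> servo_tool([
  [0.0015,0,0,0,0,0],
  [0.003,0,0,0,0,0],
  [0.003,0,0,0,0,0],
])

```text
time_s: 22.08
position: [0.5855, 0.0922, 0.0184]
tool_rot: [2.828, -1.367, -0.0]
wrist_force: [-2.4, 4.0, 3.5]
width: 0.0003
gripper_force: 2.4
```

>>> servo_tool([
  [0.001,0,0,0,0,0],
  [0.002,0,0,0,0,0],
  [0.002,0,0,0,0,0],
])

```text
time_s: 22.45
position: [0.5858, 0.0918, 0.0184]
tool_rot: [2.828, -1.367, -0.0]
wrist_force: [-3.9, 3.7, 4.1]
width: -0.0002
gripper_force: 2.4
```

>>> servo_tool([
  [0.001,0,0,0,0,0],
  [0.002,0,0,0,0,0],
  [0.002,0,0,0,0,0],
])

```text
time_s: 22.82
position: [0.5861, 0.0914, 0.0185]
tool_rot: [2.828, -1.367, -0.0]
wrist_force: [-3.0, 4.2, 3.6]
width: 0.0002
gripper_force: 2.4
```

>>> servo_tool([
  [0.001,0,0,0,0,0],
  [0.002,0,0,0,0,0],
  [0.002,0,0,0,0,0],
])

```text
time_s: 23.2
position: [0.5864, 0.091, 0.0184]
tool_rot: [2.828, -1.367, -0.0]
wrist_force: [-3.7, 3.6, 4.7]
width: 0.0001
gripper_force: 2.4
```

>>> servo_tool([
  [0.001,0,0,0,0,0],
  [0.002,0,0,0,0,0],
  [0.002,0,0,0,0,0],
])

```text
time_s: 23.58
position: [0.5867, 0.0906, 0.0184]
tool_rot: [2.828, -1.367, -0.0]
wrist_force: [-3.2, 3.6, 4.0]
width: 0.0002
gripper_force: 2.4
```

>>> servo_tool([
  [0.001,0,0,0,0,0],
  [0.002,0,0,0,0,0],
  [0.002,0,0,0,0,0],
])

```text
time_s: 23.95
position: [0.587, 0.0902, 0.0184]
tool_rot: [2.828, -1.367, -0.0]
wrist_force: [-3.0, 3.4, 3.8]
width: -0.0
gripper_force: 2.4
```

>>> servo_tool([
  [0.001,0,0,0,0,0],
  [0.002,0,0,0,0,0],
  [0.002,0,0,0,0,0],
])

```text
time_s: 24.32
position: [0.5872, 0.0899, 0.0184]
tool_rot: [-2.828, 1.367, 0.001]
wrist_force: [-4.3, 4.1, 2.8]
width: 0.0004
gripper_force: 2.8
```

>>> servo_tool([
  [0.001,0,0,0,0,0],
  [0.002,0,0,0,0,0],
  [0.002,0,0,0,0,0],
])

```text
time_s: 24.7
position: [0.5873, 0.0899, 0.0184]
tool_rot: [-2.828, 1.367, 0.002]
wrist_force: [-4.7, 4.8, 5.2]
width: 0.0003
gripper_force: 3.8
```

>>> servo_tool([
  [0.001,0,0,0,0,0],
  [0.002,0,0,0,0,0],
  [0.002,0,0,0,0,0],
])

```text
time_s: 25.08
position: [0.5873, 0.0897, 0.0184]
tool_rot: [-2.828, 1.367, 0.003]
wrist_force: [-6.6, 7.7, 6.4]
width: 0.0002
gripper_force: 4.7
```

>>> servo_tool([
  [0.001,0,0,0,0,0],
  [0.002,0,0,0,0,0],
  [0.002,0,0,0,0,0],
])

```text
time_s: 25.45
position: [0.5874, 0.0896, 0.0184]
tool_rot: [-2.828, 1.367, 0.004]
wrist_force: [-7.3, 7.5, 7.6]
width: -0.0001
gripper_force: 5.4
```

```bash
python3 - <<'E'
from k import *
F=[]
for _ in range(6): F.append(arm.get_obs()['wrist_force']);arm.capture('top')
f=np.mean(F,0);print(f,'along',f@[-.623,.782,0],arm.get_obs()['gripper_force'])
E
```

```text
[-6.96905614  7.96155671  7.14687666] along 10.567659322146003 5.430763810873032
```

>>> servo_tool([
  [0.001,0,0,0,0,0],
  [0.002,0,0,0,0,0],
  [0.003,0,0,0,0,0],
  [0.004,0,0,0,0,0],
  [0.004,0,0,0,0,0],
  [0.004,0,0,0,0,0],
])

```text
time_s: 26.5
position: [0.5876, 0.0894, 0.0184]
tool_rot: [-2.828, 1.367, 0.006]
wrist_force: [-9.3, 10.2, 8.1]
width: 0.0002
gripper_force: 7.2
```

```bash
python3 - <<'E'
from k import *
F=[]
for _ in range(6): F.append(arm.get_obs()['wrist_force']);arm.capture('top')
f=np.mean(F,0);print(f,'along',f@[-.623,.782,0],arm.get_obs()['gripper_force'])
E
```

```text
[-9.39493068 10.76119993  7.58159193] along 14.26830015962543 7.183540016412735
```

One more small increment, to about 16.5 N, with a short hold.

>>> servo_tool([
  [0.001,0,0,0,0,0],
  [0.002,0,0,0,0,0],
  [0.0025,0,0,0,0,0],
  [0.0025,0,0,0,0,0],
  [0.0025,0,0,0,0,0],
  [0.0025,0,0,0,0,0],
])

```text
time_s: 27.55
position: [0.5877, 0.0892, 0.0184]
tool_rot: [-2.828, 1.366, 0.007]
wrist_force: [-10.1, 13.6, 8.2]
width: -0.0004
gripper_force: 8.2
```

>>> servo_tool([
  [-0.002,0,0,0,0,0],
  [-0.004,0,0,0,0,0],
  [-0.008,0,0,0,0,0],
  [-0.015,0,0,0,0,0],
  [-0.04,0,0,0,0,0],
  [-0.08,0,0,0,0,0],
  [-0.12,0,0,0,0,0],
  [-0.12,0,0,0,0,0],
])

```text
time_s: 28.55
position: [0.5702, 0.1116, 0.0185]
tool_rot: [2.829, -1.366, -0.0]
wrist_force: [0.3, -0.4, 0.1]
width: -0.0001
gripper_force: 0.0
```

>>> servo_tool([
  [0,0,-0.1,0,0,0],
  [0,0,-0.2,0,0,0],
  [0,0,-0.3,0,0,0],
  [0,0,-0.35,0,0,0],
  [0,0,-0.35,0,0,0],
])

```text
time_s: 29.18
position: [0.5709, 0.1108, 0.1063]
tool_rot: [-2.828, 1.367, -0.002]
wrist_force: [0.1, -0.1, -0.2]
width: -0.0
gripper_force: 0.0
```

```bash
python3 - <<'E'
from k import *
c,o=knob();M=c['tool_from_camera'];T=R.from_rotvec(o['tool_rot']).as_matrix()
pickle.dump((c,o),open('w9.pkl','wb'))
# nose tip vs bar, slide front vs bar end: profile along rays through world points
def px(p): return (wproj(c,o,p)*.7)
a=np.array([.662,.034,.045]);b=np.array([.605,.034,.045])
for name,p,q in(('nose',px([.65,.033,.045]),px([.60,.036,.046])),('slide',px([.593,.0835,.047]),px([.625,.0435,.046]))):
    for s in np.linspace(0,1,26):
        u,v=(p+(q-p)*s).round().astype(int)
        if not(0<=u<560 and 0<=v<420): continue
        d=c['depth'][v,u];dx,dy=u-c['cx'],v-c['cy'];r=np.hypot(dx,dy);k=np.tan(r/c['fx'])/r*d
        print(name,u,v,c['frame'][v,u],(T@(M[:3,:3]@[dx*k,dy*k,d]+M[:3,3])+o['position']).round(4))
E
```

```text
{'position': array([0.5709, 0.1108, 0.1063]), 'tool_rot': array([-2.8280e+00,  1.3672e+00, -1.6000e-03]), 'wrist_force': array([ 0.1145, -0.1122, -0.2374])}
[265  61  29  28 344] z 0.04 0.048 n 0 False
[278 148  19  23 184] z 0.052 0.088 n 150 ('tool lo/hi', array([ 0.0384, -0.0059,  0.018 ]), array([0.0496, 0.0051, 0.0243]), 'world mid', array([0.5986, 0.0765, 0.0852]))
nose 269 65 [147 143 140] [0.6492 0.0333 0.0489]
nose 271 67 [253  98  89] [0.6475 0.0334 0.0464]
nose 273 68 [250 101  94] [0.6458 0.0332 0.0472]
nose 275 70 [250  99  92] [0.6437 0.0335 0.0473]
nose 277 72 [250  98  90] [0.6418 0.0337 0.0465]
nose 279 74 [250  97  89] [0.6398 0.034  0.046 ]
nose 281 76 [250  98  91] [0.6377 0.0343 0.0462]
nose 283 77 [250  96  89] [0.6361 0.034  0.0466]
nose 285 79 [250  88  82] [0.634  0.0343 0.0463]
nose 287 81 [238  64  60] [0.632  0.0345 0.046 ]
nose 289 83 [162  39  36] [0.6301 0.0346 0.0446]
nose 291 85 [247 250 243] [0.6279 0.0351 0.0469]
nose 294 86 [251 252 252] [0.6258 0.0343 0.0464]
nose 296 88 [251 251 251] [0.6237 0.0347 0.0484]
nose 298 90 [250 250 247] [0.6217 0.0349
[... 1177 characters left out ...]
33 [222 219 214] [0.6084 0.0644 0.0478]
slide 287 130 [224 220 217] [0.6097 0.0627 0.0477]
slide 287 127 [212 208 203] [0.6111 0.061  0.0477]
slide 287 124 [254 254 249] [0.6124 0.0593 0.0471]
slide 287 122 [246 246 241] [0.6133 0.0581 0.048 ]
slide 287 119 [244 244 240] [0.6147 0.0564 0.048 ]
slide 287 116 [246 245 241] [0.616  0.0547 0.0477]
slide 287 113 [248 248 244] [0.6174 0.053  0.0478]
slide 287 110 [249 248 244] [0.6187 0.0513 0.0475]
slide 287 108 [249 249 245] [0.6197 0.0501 0.0472]
slide 287 105 [249 249 245] [0.621  0.0484 0.0486]
slide 287 102 [252 253 254] [0.6224 0.0467 0.0477]
slide 287 99 [252 253 254] [0.6237 0.045  0.0475]
slide 287 96 [251 251 251] [0.6251 0.0433 0.0478]
```

The nose and the blank touch with no gap, and so do the slide and the blank's end. The robot is clear, so I'll hand in.

```bash
python3 -c "
from rig import arm
print(arm.job_done())"
```

```text
the job is handed in; nothing more can be done
None
```

The job is handed in at about 29 s: the blank was pressed on the stop at an estimated 9.5 N for over 2 s, then clamped with about 16.5 N on the slide; no gap was visible at the nose or clamp after I backed off. My first swing passed over the bar without touching it because the finger tips sit about 40 mm above the reported tool point.

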